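# Shim the rocking magnetic stirrer

### The arm

A 7-joint arm with a two-finger parallel gripper is mounted at the origin on the work surface. World frame = base frame: x ahead of the robot, y to its left, z up, the work surface at z = 0. Lengths are in m, angles in rad, forces in N, time in s.
With the tool pointing down it reaches from about 0.4 to 0.925 m from the base axis. Payload 5.6 kg.
Tool frame: the origin (TCP) lies on the centre line of the jaws, within the pads' length; the fingertips stand 22 mm ahead of it and the grasp point (between the pads) lies 3 mm ahead of it; z points along the fingers, y is the line along which they close (so a half turn about z gives the same grasp; the last joint's range is limited). The gripper opens to 85 mm and grips with 20 to 120 N. Pads are 22 mm wide; open, the fingers measure 114 mm over their backs; the gripper's body (76 mm by 85 mm) begins 54 mm behind the grasp point. The pads swing forward as they close: fully open they stand 13 mm farther back than shut.
Start: joints at [-1.163, 0.468, -0.012, 1.603, 0.006, 1.071, -0.056], TCP at [0.283, 0.585, 0.253] pointing down, gripper open.
Joint ranges: [-2.53, 2.53], [-0.31, 2.02], [-1.57, 1.55], [0.28, 2.44], [-1.29, 4.43], [0.15, 1.84], [-2.92, 2.92]. Speed limits (rad/s): [2.57, 2.57, 3.14, 3.14, 3.14, 3.14, 3.14].

### API

Orientations are given as a rotation vector (axis times angle).
In Python, from rig import status, optics, ticket gives the robot as it stands.
- The arm moves only by the tool arm_command, never from a script. Its argument "plan" is a list of rows, each a list of 7 numbers: the shift along the world's x, y, z in units of 50 mm (1.0 is 50 mm), then the turn, a rotation vector about the world's x, y, z in units of 5 degrees (1.0 is 5 degrees), then the opening, from -1 (shut) to 1 (fully open). A call has 1 to 12 rows; each row shifts and turns the commanded pose from where the row before left it; what a row does not reach is not made up. A row lasts 1/8 s, in which the tool goes at most 62.5 mm and 10.7 degrees, less where a joint would pass 70% of its speed; a pose out of reach is approached as far as the arm can. A call is refused whole if a number of a shift passes 1 or a number of a turn 1, either way. A call with a gripper value outside its range is refused whole. The fingers move at their own pace and stop on an object; "force" is the grip in N (left out, the last holds). Time passes only in rows, so rows that do not move let the fingers close. It gives the time, the measured TCP pose, the force, the opening and the grip force at its end, in the units of the state.
- status.read_state(): the state, without advancing time (a new reading comes with each control period).
- optics.snapshot(name): name is "side" or "top"; returns the picture (420x560x3 uint8, blue, green, red); there is no depth.
- optics.get_calibration(name): a dict with "fx", "fy", "cx", "cy" (pixels), "pose" (4x4, takes a point from camera to world coordinates). Camera axes: x right, y down, z forward; pixel columns grow to the right and rows downward; lengths in m; the calibration is good to about 2 mm. A picture is of the moment at which its call begins. get_calibration takes no time and is no camera call.
- ticket.job_done(): hands the job in; it is judged then, once.
The state is a dict: "time_s": time; "q": joint angles; "dq": joint speeds; "tau": joint torques, N m; "eef_pos": TCP position; "tool_rot": TCP orientation; "contact_force": force on the tool from outside, world axes, zero at the start; "ft_torque": the same for the moment, N m; "finger_gap": finger opening in m; "gripper_force": force on a finger pad.
Only numpy, scipy, OpenCV 4.12 (cv2) and the standard library are available. Lean on these libraries where they do the work, as an engineer would, in place of code of your own. Each camera call takes 0.05 s, during which the arm holds its last target. There are 200 camera calls.

### The job

The magnetic stirrer rocks and rattles on the bench because one of its feet is too short. With the fingertips alone, push the wooden wedge, thin end first, under that foot just until it is snug, without lifting the stirrer or shoving it out of place, then press down firmly on top of the stirrer over that corner to make sure that it no longer rocks (if it does, push the wedge further and test again). Do not pick anything up, leave everything else alone, and take the hand away at the end.

Things in the scene. Friction and masses are not known exactly. Their poses are not given: they have to be found in the camera images.
- stirrer: Four-place magnetic stirrer, about 3 kg, loose on four feet: low cream case with a flat steel top, 280 (x) x 210 (y) mm, underside 16 mm and top 68 mm above the bench. Origin on the bench under its middle, z up. Its control panel with four dials is on its +x face, which looks away from the robot. A glass beaker stands on the top near the panel, on the robot's left.
- stirrer_corner (a point): Point on the flat top of the stirrer straight above the short foot, 25 mm in from both edges of that corner (stirrer frame -115, -80, +68 mm): the place to press. Before the wedge is in, a press of a few N here rocks the corner down 4 to 7 mm until the short foot meets the bench.
- short_foot (a point): Lowest point of the short foot's domed underside, straight below stirrer_corner, 4 to 7 mm above the bench, a height that differs each time. The rubber feet, 21 mm across, stand at x = +-115, y = +-80 mm in the stirrer frame; the short one is at (-115, -80), the corner nearest the robot on the robot's right. Axes as the stirrer's.
- wedge: Plain softwood wedge flat on the bench, robot's right of the stirrer, thin end roughly towards the short foot: 150 x 38 mm, 2 mm thick at the thin end rising evenly to 14 mm at the butt, 45 g. Origin at the middle of its underside; +x to the thin end (x = +75 mm); butt, a flat upright face to push on, at x = -75 mm. Sliding takes under 1 N; once under the foot the push rises fast.
- wedge_face (a point): Middle of the wedge's sloping top face, above its origin, 8 mm above the bench. z is square to the slope, x runs down the slope to the thin end. A push of some 4 N on the butt makes the wedge snug, and it stays so by itself; above about 10 N the push shoves the stirrer along the bench.
- marker: Marker pen, 130 mm long, 15 mm thick, lying beside the wedge's way; leave it. Origin under its middle, x along it.
- flask: Closed clear plastic bottle, 54 mm across, 105 mm high, standing on the robot's right of the stirrer near its panel side; leave it. Origin under its middle.
- jar_a: Open glass jar, 68 mm across, 105 mm high, on the bench; leave it. Origin under its middle.
- jar_b: A second such jar; leave it. Origin under its middle.
- reagent: Closed amber bottle, 60 mm across, 125 mm high; leave it. Origin under its middle.
- bowl: Steel mixing bowl, 150 mm across, 85 mm high; leave it. Origin under its middle.
- beaker: Open glass beaker, 72 mm across, 100 mm high, standing on the stirrer's top at (+64, +50) mm in the stirrer frame; leave it there. Origin under its middle.
Mind the look-alikes: they are no part of the job. Several things look just like the wedge: the one meant starts nearest to the robot's base.

How it is judged:
On the way:
1. with the wedge under the short foot, the stirrer's top is pressed over that corner and does not give (contact force between the fingers and stirrer above 5 N and horizontal distance between the grasp point and stirrer_corner below 0.05 m and height (world z) of the grasp point above 0.07 m and angle between stirrer's own z axis and vertical below 0.01 rad and z of short_foot in the frame of wedge_face below 0.0012 m and x of short_foot in the frame of wedge between -0.075 and 0.072 m and y of short_foot in the frame of wedge between -0.018 and 0.018 m), for 0.2 s.
At the end, for the whole second after the job is handed in: Stirrer level (0.6 deg) and still; wedge flat, the short foot over its top face (18 mm of its middle line) with under 1.2 mm of play; earlier, wedge in place, the top was pressed with over 5 N within 50 mm of the corner point for 0.2 s, tilting under 0.6 deg (z of short_foot in the frame of wedge_face below 0.0012 m and x of short_foot in the frame of wedge between -0.075 and 0.072 m and y of short_foot in the frame of wedge between -0.018 and 0.018 m and angle between stirrer's own z axis and vertical below 0.01 rad and angle between wedge's own z axis and vertical below 0.03 rad and linear speed of each of stirrer, wedge below 0.01 m/s); the robot touches nothing.
It fails at once if the wedge is lifted off the bench (height (world z) of wedge above 0.01 m).
It fails at once if the stirrer is lifted or jacked up (height (world z) of stirrer above 0.008 m).
It fails at once if the stirrer is shoved more than 15 mm from its place (distance of stirrer from where it was at the start of the episode above 0.015 m).
It fails at once if a bystander is moved (distance of any of marker, flask, jar_a, jar_b, reagent, bowl, beaker from where it was at the start of the episode above 0.02 m).
It also fails if it takes over 48 s, if anything falls off the work surface, if the arm or the gripper's body presses on something with over 40 N, if the wrist force passes 120 N, or if a joint passes its speed limit or range.

## Working session

There is one attempt and no reset: what is moved stays moved. The work goes in short steps, Python scripts to look and compute and a tool call to move; the robot and the scene stay as the last step left them, time stands still between calls to the robot, and variables do not carry over. Pictures are saved under pics/ and viewed, at most 10 in all, crops included, and the job is handed in when it is done.

Besides the shell and the picture viewer there is one more tool, called as name(argument=value, ...), one argument or row to a line, values as JSON. arm_command: Moves the arm, as the interface text tells. Its arguments: {"type":"object","properties":{"plan":{"type":"array","items":{"type":"array","items":{"type":"number"}}},"force":{"type":"number"}},"required":["plan"]}

```bash
ls; mkdir -p pics
python3 - <<'E'
from rig import status, optics
import cv2,numpy as np
for n in("side","top"):
    im=optics.snapshot(n);cv2.imwrite(f"pics/{n}0.png",im)
    c=optics.get_calibration(n);print(n,c["fx"],c["fy"],c["cx"],c["cy"]);print(np.round(c["pose"],4))
s=status.read_state();print(s["time_s"],s["eef_pos"],s["tool_rot"],s["contact_force"],s["finger_gap"])
E
```

```text
pics
side 526.0761633719113 526.0761633719113 272.1733705579364 211.04190223569273
[[ 0.9657 -0.1954  0.1708  0.3308]
 [-0.2589 -0.68    0.686  -1.0607]
 [-0.0179 -0.7067 -0.7073  1.0153]
 [ 0.      0.      0.      1.    ]]
top 464.05589983074776 464.05589983074776 279.62453546906164 211.80025440463314
[[ 2.8500e-02 -9.8060e-01  1.9380e-01  3.0370e-01]
 [-9.9960e-01 -2.8200e-02  4.5000e-03 -1.7050e-01]
 [ 1.0000e-03 -1.9380e-01 -9.8100e-01  1.2375e+00]
 [ 0.0000e+00  0.0000e+00  0.0000e+00  1.0000e+00]]
0.1 [0.28305938 0.58462824 0.25240715] [-7.02092771e-01 -3.06190237e+00  2.49618214e-03] [ 0.25152222 -0.61607711 -0.26083923] 0.08527588510676311
```

View pics/top0.png

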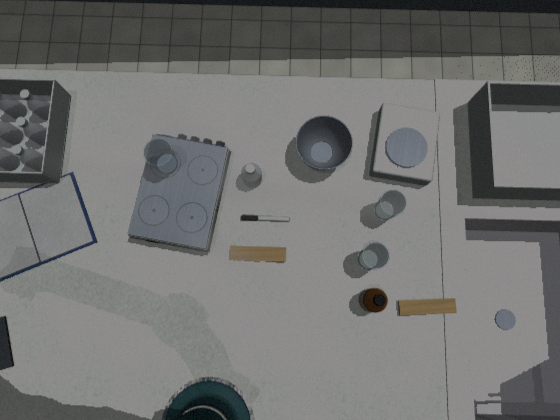

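View pics/side0.png

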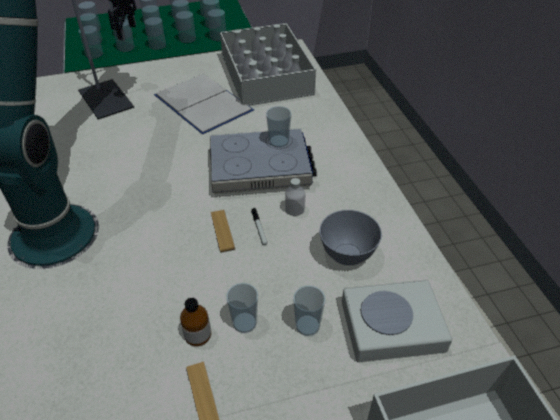

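The top view shows two wedges, at (258,254) and (427,307). The near one is beside the stirrer, whose near-right corner is at about (210,248). The marker lies at (265,218) and the flask at (251,175).

```bash
cat > h.py <<'E'
import cv2,numpy as np
from rig import status,optics,ticket
def ray(n,uv,z):
    c=optics.get_calibration(n);P=np.array(c["pose"])
    uv=np.atleast_2d(np.array(uv,float))
    d=np.c_[(uv[:,0]-c["cx"])/c["fx"],(uv[:,1]-c["cy"])/c["fy"],np.ones(len(uv))]@P[:3,:3].T
    return P[:3,3]+d*((z-P[2,3])/d[:,2])[:,None]
def proj(n,X):
    c=optics.get_calibration(n);P=np.array(c["pose"])
    p=(np.atleast_2d(X)-P[:3,3])@P[:3,:3]
    return np.c_[p[:,0]/p[:,2]*c["fx"]+c["cx"],p[:,1]/p[:,2]*c["fy"]+c["cy"]]
def blobs(mask,amin):
    cs,_=cv2.findContours(mask,cv2.RETR_EXTERNAL,cv2.CHAIN_APPROX_NONE)
    return [c for c in cs if cv2.contourArea(c)>amin]
def wood(im):
    h=cv2.cvtColor(im,cv2.COLOR_BGR2HSV)
    return cv2.inRange(h,(10,70,60),(28,255,255))
E
python3 - <<'E'
from h import *
for n in("top","side"):
    im=cv2.imread(f"pics/{n}0.png")
    for c in blobs(wood(im),200):
        b=cv2.boxPoints(cv2.minAreaRect(c));X=ray(n,b,0.006)
        print(n,"wood",b.round(1).tolist(),X[:,:2].round(4).tolist(),[round(float(np.linalg.norm(X[i]-X[i-1])),4) for i in range(4)],X.mean(0).round(4))
t=cv2.imread("pics/top0.png")
# sizes of pixels in the stirrer
h=cv2.cvtColor(t,cv2.COLOR_BGR2HSV)
for p in((180,190),(150,225),(205,225),(110,250),(250,280),(220,150)):print(p,h[p[1],p[0]])
a=cv2.resize(t[120:270,110:310],None,fx=4,fy=4,interpolation=cv2.INTER_CUBIC)
s=cv2.resize(cv2.imread("pics/side0.png")[110:260,190:340],None,fx=4,fy=4,interpolation=cv2.INTER_CUBIC)
cv2.imwrite("pics/a.png",a);cv2.imwrite("pics/s.png",s)
E
```

```text
top wood [[398.70001220703125, 300.29998779296875], [454.79998779296875, 298.1000061035156], [455.29998779296875, 312.6000061035156], [399.29998779296875, 314.79998779296875]] [[0.3208, -0.4819], [0.3305, -0.6284], [0.2936, -0.6282], [0.2839, -0.4826]] [0.0369, 0.1468, 0.037, 0.1459] [ 0.3072 -0.5553  0.006 ]
top wood [[230.0, 247.0], [285.0, 247.0], [285.0, 261.0], [230.0, 261.0]] [[0.4476, -0.0354], [0.4518, -0.1819], [0.4145, -0.1829], [0.4104, -0.0372]] [0.0373, 0.1466, 0.0373, 0.1457] [ 0.4311 -0.1094  0.006 ]
side wood [[184.8000030517578, 366.29998779296875], [203.1999969482422, 361.3999938964844], [218.60000610351562, 418.8999938964844], [200.10000610351562, 423.79998779296875]] [[0.2785, -0.4766], [0.318, -0.4758], [0.3259, -0.6058], [0.2895, -0.6058]] [0.1296, 0.0395, 0.1302, 0.0364] [ 0.303 -0.541  0.006]
side wood [[178.0, 310.6000061035156], [204.0, 303.70001220703125], [209.10000610351562, 322.5], [183.10000610351562, 329.5]] [[0.2839, -0.3335], [0.3447, -0.3308], [0.3469, -0.3842], [0.2879, -0.3864]] [0.053, 0.0608, 0.0535, 0.059] [ 0.3158 -0.3587  0.006 ]
side wood [[210.3000030517578, 212.1999969482422], [224.39999389648438, 208.60000610351562], [234.39999389648438, 248.39999389648438], [220.1999969482422, 251.89999389648438]] [[0.412, -0.0396], [0.4516, -0.0368], [0.4476, -0.1847], [0.4109, -0.1865]] [0.1469, 0.0397, 0.148, 0.0368] [ 0.4305 -0.1119  0.006 ]
(180, 190) [106  29 116]
(150, 225) [108  30 102]
(205, 225) [111  29 115]
(110, 250) [ 45   4 140]
(250, 280) [ 38   7 139]
(220, 150) [112  31 122]
```

View pics/a.png

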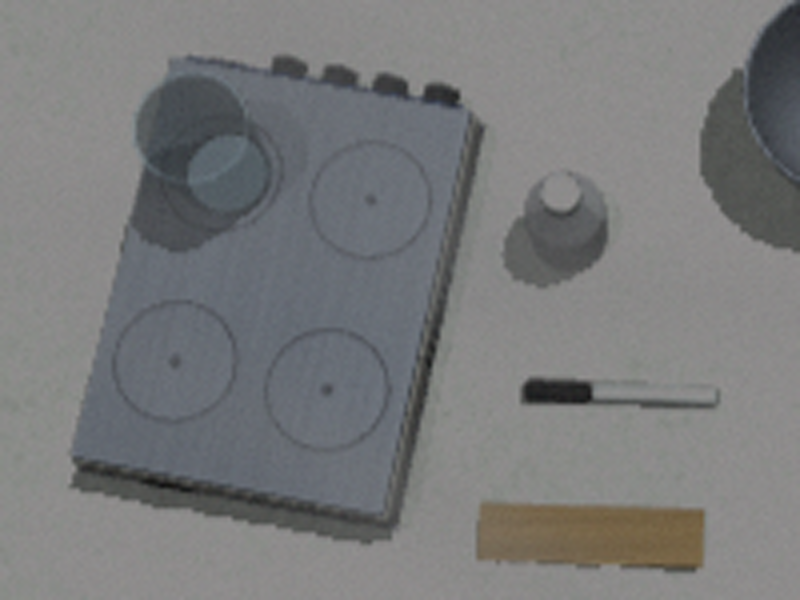

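View pics/s.png

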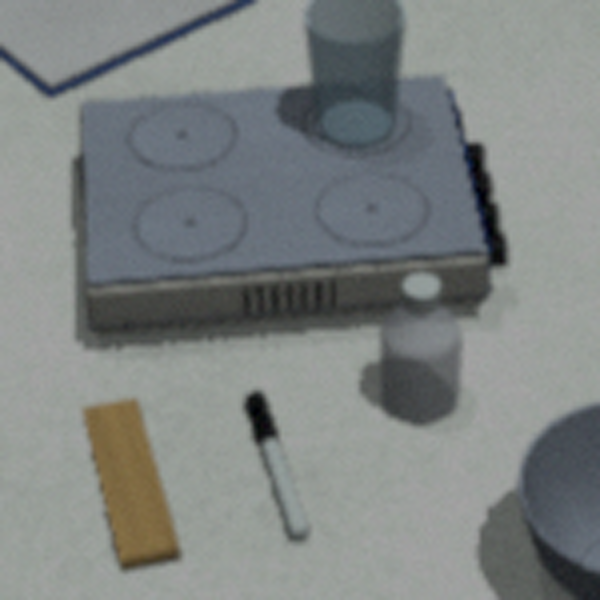

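Top view: the wedge's thin end faces the stirrer, and its butt shows at the lower end in the side view (150,560 in the crop). The stirrer's top corners are sharp in both views. Next I fit the stirrer pose and check the wedge axis against the foot.

Run:
```python
from h import *
L=np.array([[-140,105],[-140,-105],[140,-105],[140,105]])/1e3
T=np.array([[75,458],[385,518],[472,112],[172,60]])/4+[110,120]
S=np.array([[82,102],[92,280],[488,255],[443,80]])/4+[190,110]
Xs=[]
for n,p in(("top",T),("side",S)):
    X=ray(n,p,.068)[:,:2];Xs.append(X)
    print(n,X.round(4).tolist(),[round(float(np.linalg.norm(X[i]-X[i-1])),3) for i in range(4)])
for X in Xs+[sum(Xs)/2]:
    m=X.mean(0);U,_,Vt=np.linalg.svd((L-L.mean(0)).T@(X-m));R=(U@Vt).T
    y=np.arctan2(R[1,0],R[0,0]);print("pose",m.round(4),"yaw",np.degrees(y).round(2),"res",np.abs(L@R.T+m-X).max().round(4),"foot",(R@[-.115,-.08]+m).round(4))
    f=R@[-.115,-.08]+m
# wedge ends: thin edge top z~.002, butt top z~.014 bottom 0 
im=cv2.imread("pics/top0.png")
c=[c for c in blobs(wood(im),200) if c[:,0,0].mean()<320][0][:,0]
lo=ray("top",[[c[:,0].min()-.5,254]],.002);hi=ray("top",[[c[:,0].max()+.5,254]],.007);print("thin y",lo[0],"butt",hi[0],)
pts=[]
for u in range(235,283,4):
    v=c[c[:,0]==u][:,1];z=.002+.012*(u-230)/55;pts.append(ray("top",[[u,v.mean()]],z*.7)[0,:2])
pts=np.array(pts);k=np.polyfit(pts[:,1],pts[:,0],1);print("midline x=%.4f*y+%.4f"%tuple(k),"at foot y:",np.polyval(k,f[1]))
print("marker",ray("top",[[242,218],[290,219]],.007).round(3).tolist(),"stand",ray("side",[[107,97],[80,90]],0).round(3).tolist(),"flask",ray("top",[[251,183]],0.0).round(3))
```

```text
top [[0.4649, 0.2168], [0.4323, 0.0175], [0.7024, -0.024], [0.7328, 0.1768]] [0.271, 0.202, 0.273, 0.203]
side [[0.4653, 0.2166], [0.4361, 0.0175], [0.7017, -0.0328], [0.7313, 0.1668]] [0.271, 0.201, 0.27, 0.202]
pose [0.5831 0.0968] yaw -8.73 res 0.005 foot [0.4573 0.0351]
pose [0.5836 0.092 ] yaw -9.84 res 0.0084 foot [0.4566 0.0329]
pose [0.5833 0.0944] yaw -9.28 res 0.0064 foot [0.4569 0.034 ]
thin y [ 0.42929808 -0.03454631  0.002     ] butt [ 0.43304583 -0.18370857  0.007     ]
midline x=-0.0091*y+0.4312 at foot y: 0.4309172413147445
marker [[0.527, -0.064, 0.007], [0.528, -0.193, 0.007]] stand [[0.164, 0.633, 0.0], [0.072, 0.707, 0.0]] flask [[ 0.627 -0.084  0.   ]]
```

arm_command(
  plan=[
    [0.5,-1,0,0,0,-1,0.41],
    [0.5,-1,0,0,0,-1,0.41],
    [0.5,-1,0,0,0,-1,0.41],
    [0.5,-1,0,0,0,-1,0.41],
    [0.5,-1,0,0,0,-1,0.41],
    [0.46,-1,0,0,0,-1,0.41],
    [0,-1,0,0,0,-1,0.41],
    [0,-1,0,0,0,-1,0.41],
    [0,-1,0,0,0,-1,0.41],
    [0,-1,0,0,0,-1,0.41],
    [0,-1,0,0,0,-1,0.41],
    [0,-1,0,0,0,-1,0.41],
  ],
)

```text
time_s: 1.6
eef_pos: [0.4309, -0.0165, 0.2533]
tool_rot: [-2.142, -2.298, -0.0]
contact_force: [0.1, 0.5, -0.3]
finger_gap: 0.0602
gripper_force: 0.0
```

arm_command(
  plan=[
    [0,-1,0,0,0,-0.84,0.41],
    [0,-0.1,-1,0,0,0,0.41],
    [0,0,-1,0,0,0,0.41],
    [0,0,-1,0,0,0,0.41],
    [0,0,0,0,0,0,0.41],
    [0,0,0,0,0,0,0.41],
  ],
)

```text
time_s: 2.35
eef_pos: [0.4321, -0.0702, 0.1045]
tool_rot: [2.222, 2.22, 0.002]
contact_force: [-0.5, -0.5, 0.5]
finger_gap: 0.0602
gripper_force: 0.0
```

arm_command(
  plan=[
    [0,0,-1,0,0,0,0.41],
    [0,0,-0.5,0,0,0,0.41],
    [0,0,0,0,0,0,0.41],
  ],
)

```text
time_s: 2.72
eef_pos: [0.432, -0.0699, 0.0292]
tool_rot: [2.222, 2.22, 0.002]
contact_force: [0.1, 0.1, 0.2]
finger_gap: 0.0599
gripper_force: 0.0
```

Run:
```python
from h import *
im=optics.snapshot("side");cv2.imwrite("pics/s1.png",cv2.resize(im[150:290,150:320],None,fx=4,fy=4,interpolation=cv2.INTER_CUBIC))
```

```text
(no output)
```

View pics/s1.png

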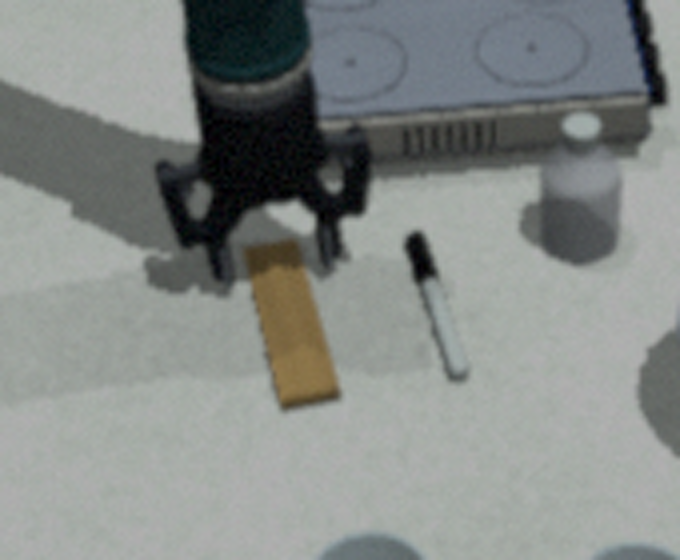

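The fingers straddle the wedge near its thin end, with the tips just above the bench at about (225,280) and (340,258) in the crop. They are clear of the marker.

arm_command(
  plan=[
    [0,0,-0.06,0,0,0,0.41],
    [0,0,0,0,0,0,0.41],
  ],
)

```text
time_s: 3.02
eef_pos: [0.4322, -0.0698, 0.0265]
tool_rot: [2.221, 2.22, 0.003]
contact_force: [0.6, 0.8, -0.5]
finger_gap: 0.0604
gripper_force: 0.0
```

arm_command(
  plan=[
    [0,0,-0.04,0,0,0,0.41],
    [0,0,0,0,0,0,0.41],
  ],
)

```text
time_s: 3.28
eef_pos: [0.4313, -0.0699, 0.0234]
tool_rot: [2.222, 2.221, 0.0]
contact_force: [0.8, -0.2, 0.1]
finger_gap: 0.0602
gripper_force: 0.0
```

arm_command(
  plan=[
    [0,0,-0.04,0,0,0,0.41],
    [0,0,0,0,0,0,0.41],
  ],
)

```text
time_s: 3.52
eef_pos: [0.4311, -0.07, 0.0211]
tool_rot: [-2.222, -2.221, 0.001]
contact_force: [-0.4, 0.4, 0.3]
finger_gap: 0.0601
gripper_force: 0.0
```

arm_command(
  plan=[
    [0,0,-0.04,0,0,0,0.41],
    [0,0,0,0,0,0,0.41],
  ],
)

```text
time_s: 3.78
eef_pos: [0.4311, -0.07, 0.0191]
tool_rot: [-2.222, -2.221, 0.0]
contact_force: [0.4, -0.2, 0.6]
finger_gap: 0.0603
gripper_force: 0.0
```

arm_command(
  plan=[
    [0.1,0,0,0,0,0,0.41],
    [0.1,0,0,0,0,0,0.41],
    [0.1,0,0,0,0,0,0.41],
    [0.1,0,0,0,0,0,0.41],
    [0.08,0,0,0,0,0,0.41],
    [0,0,0,0,0,0,0.41],
  ],
)

```text
time_s: 4.53
eef_pos: [0.4556, -0.07, 0.0193]
tool_rot: [2.222, 2.221, 0.0]
contact_force: [0.1, -0.8, 0.0]
finger_gap: 0.0602
gripper_force: 0.0
```

```bash
cat >> h.py <<'E'
def wedge_side(im):
    cs=[c for c in blobs(wood(im),150) if c[:,0,1].max()<290 and c[:,0,0].min()>190]
    for c in cs:
        b=cv2.boxPoints(cv2.minAreaRect(c));b=b[np.argsort(b[:,1])];X=ray("side",b,.005)
        a,e=X[:2].mean(0),X[2:].mean(0);d=a-e
        print("side thin",a[:2].round(4),"butt",e[:2].round(4),"len",np.linalg.norm(d).round(4),"heading deg cw from +y",np.degrees(np.arctan2(d[0],d[1])).round(2))
def wedge_top(im):
    for c in blobs(wood(im),150):
        if c[:,0,0].mean()>330: continue
        c=c[:,0];r=cv2.minAreaRect(c);b=cv2.boxPoints(r);b=b[np.argsort(b[:,0])]
        a=ray("top",[b[:2].mean(0)],.002)[0];e=ray("top",[b[2:].mean(0)],.010)[0];d=a-e
        print("top thin",a[:2].round(4),"butt",e[:2].round(4),"len",np.linalg.norm(d).round(4),"heading",np.degrees(np.arctan2(d[0],d[1])).round(2), "x at foot y .034:",(e[0]+d[0]/d[1]*(.034-e[1])).round(4))
E
python3 - <<'E'
from h import *
wedge_side(cv2.imread("pics/side0.png"));wedge_side(optics.snapshot("side"))
wedge_top(cv2.imread("pics/top0.png"));wedge_top(optics.snapshot("top"))
E
```

```text
side thin [ 0.4319 -0.0372] butt [ 0.4293 -0.1847] len 0.1476 heading deg cw from +y 0.98
side thin [ 0.4484 -0.0407] butt [ 0.4269 -0.1863] len 0.1472 heading deg cw from +y 8.4
top thin [ 0.4293 -0.0359] butt [ 0.4327 -0.1824] len 0.1467 heading -1.31 x at foot y .034: 0.4277
top thin [ 0.445  -0.0843] butt [ 0.4305 -0.1842] len 0.1013 heading 8.31 x at foot y .034: 0.4623
```

arm_command(
  plan=[
    [-0.24,0,0,0,0,0,0.41],
    [0,0,0.8,0,0,0,0.41],
    [0,0,0.8,0,0,0,0.41],
    [-0.13,-1,0,0,0,-0.84,-0.81],
    [-0.13,-1,0,0,0,-0.84,-0.81],
    [-0.12,-0.94,0,0,0,0,-0.81],
    [0,0,-0.5,0,0,0,-0.81],
    [0,0,-0.5,0,0,0,-0.81],
    [0,0,-0.43,0,0,0,-0.81],
    [0,0,0,0,0,0,-0.81],
  ],
)

```text
time_s: 5.88
eef_pos: [0.4221, -0.2163, 0.0266]
tool_rot: [-2.377, -2.049, 0.003]
contact_force: [0.2, 0.4, 0.4]
finger_gap: 0.0083
gripper_force: 0.0
```

Run:
```python
from h import *
im=optics.snapshot("side");cv2.imwrite("pics/s2.png",cv2.resize(im[150:290,150:320],None,fx=4,fy=4,interpolation=cv2.INTER_CUBIC))
wedge_side(im);wedge_top(optics.snapshot("top"))
```

```text
(no output)
```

View pics/s2.png

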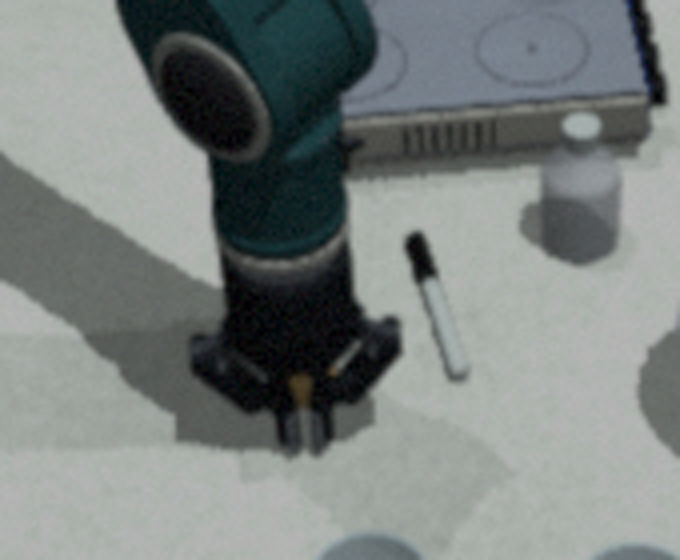

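The shut fingers stand behind the butt, centred on the wedge within about 2 mm. Next I push along its heading.

arm_command(
  plan=[
    [0.07,0.25,0,0,0,0,-0.81],
    [0.035,0.25,0,0,0,0,-0.81],
    [0.035,0.25,0,0,0,0,-0.81],
    [0.035,0.25,0,0,0,0,-0.81],
    [0.035,0.25,0,0,0,0,-0.81],
    [0.035,0.25,0,0,0,0,-0.81],
    [0.02,0.15,0,0,0,0,-0.81],
    [0,0,0,0,0,0,-0.81],
  ],
)

```text
time_s: 6.98
eef_pos: [0.4375, -0.1336, 0.0277]
tool_rot: [-2.377, -2.053, 0.0]
contact_force: [-0.1, 0.6, -0.3]
finger_gap: 0.0085
gripper_force: 0.0
```

Run:
```python
from h import *
im=optics.snapshot("side");wedge_side(im)
t=optics.snapshot("top");wedge_top(t)
a=cv2.resize(t[180:300,180:310],None,fx=4,fy=4,interpolation=cv2.INTER_CUBIC);s=cv2.resize(im[150:270,180:310],None,fx=4,fy=4,interpolation=cv2.INTER_CUBIC)
cv2.imwrite("pics/m3.png",np.vstack([a,s])[:, :] if 0 else cv2.resize(np.hstack([a,s]),(800,370)))
```

```text
(no output)
```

View pics/m3.png

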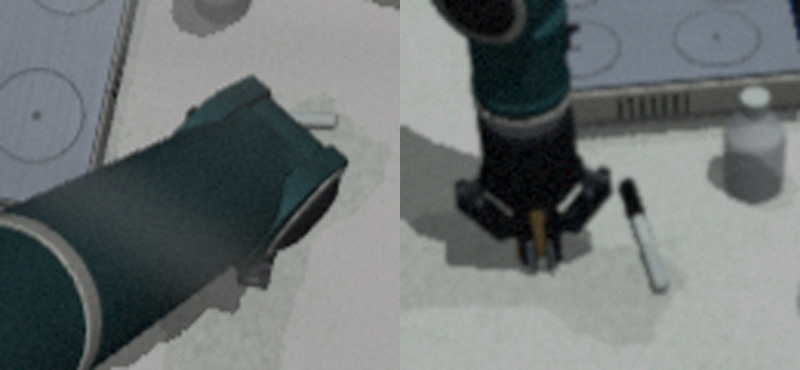

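The wedge is hidden under the hand, which looks straight and clear of the marker. I'll continue in finer steps and watch the force.

arm_command(
  plan=[
    [0.012,0.1,0,0,0,0,-0.81],
    [0.012,0.1,0,0,0,0,-0.81],
    [0.012,0.1,0,0,0,0,-0.81],
    [0.012,0.1,0,0,0,0,-0.81],
    [0.012,0.1,0,0,0,0,-0.81],
    [0,0,0,0,0,0,-0.81],
  ],
)

```text
time_s: 7.82
eef_pos: [0.4405, -0.1088, 0.0278]
tool_rot: [-2.377, -2.053, -0.0]
contact_force: [0.2, 0.6, -0.3]
finger_gap: 0.008
gripper_force: 0.0
```

arm_command(
  plan=[
    [0.006,0.05,0,0,0,0,-0.81],
    [0.006,0.05,0,0,0,0,-0.81],
    [0,0,0,0,0,0,-0.81],
  ],
)

```text
time_s: 8.2
eef_pos: [0.4411, -0.1042, 0.0278]
tool_rot: [-2.378, -2.052, -0.0]
contact_force: [-0.0, 0.5, -0.2]
finger_gap: 0.0081
gripper_force: 0.0
```

arm_command(
  plan=[
    [0.004,0.03,0,0,0,0,-0.81],
    [0.004,0.03,0,0,0,0,-0.81],
    [0,0,0,0,0,0,-0.81],
  ],
)

```text
time_s: 8.57
eef_pos: [0.4415, -0.1013, 0.0278]
tool_rot: [-2.378, -2.052, -0.0]
contact_force: [-0.1, 0.3, 0.0]
finger_gap: 0.0077
gripper_force: 0.0
```

arm_command(
  plan=[
    [0.004,0.03,0,0,0,0,-0.81],
    [0.004,0.03,0,0,0,0,-0.81],
    [0,0,0,0,0,0,-0.81],
  ],
)

```text
time_s: 8.95
eef_pos: [0.4419, -0.0982, 0.0278]
tool_rot: [-2.378, -2.052, -0.0]
contact_force: [-1.4, -0.1, 0.5]
finger_gap: 0.0083
gripper_force: 0.0
```

arm_command(
  plan=[
    [0.004,0.03,0,0,0,0,-0.81],
    [0.004,0.03,0,0,0,0,-0.81],
    [0,0,0,0,0,0,-0.81],
  ],
)

```text
time_s: 9.32
eef_pos: [0.4423, -0.0953, 0.0278]
tool_rot: [-2.378, -2.052, -0.0]
contact_force: [-0.3, -0.1, -0.7]
finger_gap: 0.0082
gripper_force: 0.0
```

arm_command(
  plan=[
    [0.004,0.03,0,0,0,0,-0.81],
    [0.004,0.03,0,0,0,0,-0.81],
    [0,0,0,0,0,0,-0.81],
  ],
)

```text
time_s: 9.7
eef_pos: [0.4427, -0.0924, 0.0278]
tool_rot: [2.379, 2.052, 0.0]
contact_force: [-0.0, -0.3, 0.2]
finger_gap: 0.0083
gripper_force: 0.3
```

arm_command(
  plan=[
    [0.004,0.03,0,0,0,0,-0.81],
    [0.004,0.03,0,0,0,0,-0.81],
    [0,0,0,0,0,0,-0.81],
  ],
)

```text
time_s: 10.07
eef_pos: [0.4431, -0.0897, 0.0278]
tool_rot: [2.379, 2.052, -0.0]
contact_force: [-0.4, -2.4, 0.2]
finger_gap: 0.0077
gripper_force: 1.3
```

arm_command(
  plan=[
    [0.004,0.03,0,0,0,0,-0.81],
    [0.004,0.03,0,0,0,0,-0.81],
    [0,0,0,0,0,0,-0.81],
  ],
)

```text
time_s: 10.45
eef_pos: [0.4435, -0.0868, 0.0278]
tool_rot: [2.379, 2.051, -0.0]
contact_force: [-1.6, -4.4, 0.0]
finger_gap: 0.0079
gripper_force: 2.4
```

Force rose to about 4.4 N, so the wedge is snug. I back off, rise and move above the corner.

arm_command(
  plan=[
    [-0.06,-0.4,0,0,0,0,-0.81],
    [0,0,0.85,0,0,0,-1],
    [0,0,0.8,0,0,0,-1],
    [0,0,0.8,0,0,0,-1],
    [0.13,0.96,0,0,0,0,-1],
    [0.13,0.96,0,0,0,0,-1],
    [0.13,0.96,0,0,0,0,-1],
    [0,0,-0.6,0,0,0,-1],
    [0,0,-0.44,0,0,0,-1],
    [0,0,0,0,0,0,-1],
  ],
)

```text
time_s: 11.7
eef_pos: [0.4584, 0.0384, 0.0971]
tool_rot: [-2.375, -2.052, 0.005]
contact_force: [-0.6, 0.2, 0.8]
finger_gap: -0.0002
gripper_force: 0.0
```

Run:
```python
from h import *
im=optics.snapshot("side");wedge_side(im)
cv2.imwrite("pics/s4.png",cv2.resize(im[110:260,190:340],None,fx=4,fy=4,interpolation=cv2.INTER_CUBIC))
```

```text
side thin [0.4555 0.0284] butt [ 0.4412 -0.0774] len 0.1068 heading deg cw from +y 7.72
```

View pics/s4.png

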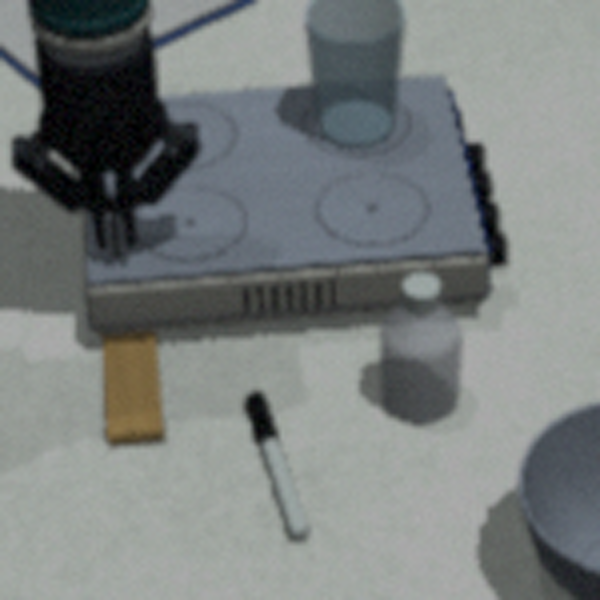

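The wedge runs under the corner, with its butt at about (135,435) in the crop and its midline through the foot. The stirrer hasn't moved. Now I press gently.

arm_command(
  plan=[
    [0.04,0,-0.1,0,0,0,-1],
    [0,0,-0.04,0,0,0,-1],
    [0,0,0,0,0,0,-1],
  ],
)

```text
time_s: 12.12
eef_pos: [0.4621, 0.0375, 0.0915]
tool_rot: [2.379, 2.052, 0.001]
contact_force: [-0.7, -0.2, 0.1]
finger_gap: -0.0
gripper_force: 0.0
```

arm_command(
  plan=[
    [0,0,-0.03,0,0,0,-1],
    [0,0,0,0,0,0,-1],
  ],
)

```text
time_s: 12.38
eef_pos: [0.4619, 0.0375, 0.0898]
tool_rot: [-2.379, -2.052, -0.0]
contact_force: [0.0, -1.0, 0.7]
finger_gap: -0.0003
gripper_force: 0.0
```

arm_command(
  plan=[
    [0,0,-0.03,0,0,0,-1],
    [0,0,0,0,0,0,-1],
  ],
)

```text
time_s: 12.62
eef_pos: [0.4621, 0.0375, 0.0892]
tool_rot: [-2.378, -2.051, -0.001]
contact_force: [-4.0, -1.0, 14.1]
finger_gap: -0.0003
gripper_force: 7.1
```

arm_command(
  plan=[
    [0,0,-0.03,0,0,0,-1],
    [0,0,0,0,0,0,-1],
    [0,0,0,0,0,0,-1],
  ],
)

```text
time_s: 13.0
eef_pos: [0.4621, 0.0374, 0.0889]
tool_rot: [-2.378, -2.05, -0.002]
contact_force: [-9.0, -1.0, 31.7]
finger_gap: 0.0002
gripper_force: 15.4
```

Firm at 32 N with less than 1 mm of give, so it no longer rocks. I retreat and verify.

arm_command(
  plan=[
    [0,0,0.05,0,0,0,-1],
    [0,0,0.5,0,0,0,-1],
    [0,0,1,0,0,0,-1],
    [0,0,1,0,0,0,-1],
    [0,1,0,0,0,0,-1],
    [0,1,0,0,0,0,-1],
    [0,1,0,0,0,0,-1],
    [-0.3,1,0,0,0,0,-1],
    [-0.3,1,0,0,0,0,-1],
    [-0.3,1,0,0,0,0,-1],
    [0,1,0,0,0,0,-1],
    [0,0,0,0,0,0,-1],
  ],
)

```text
time_s: 14.5
eef_pos: [0.4153, 0.3919, 0.2137]
tool_rot: [-2.371, -2.06, -0.001]
contact_force: [-0.5, -0.8, 0.3]
finger_gap: 0.0002
gripper_force: 0.0
```

Run:
```python
from h import *
im=optics.snapshot("side");wedge_side(im);t=optics.snapshot("top");wedge_top(t)
a=cv2.imread("pics/top0.png");d=cv2.absdiff(t,a).max(2)
print("stirrer-region shift",cv2.phaseCorrelate(np.float32(cv2.cvtColor(a,6)[190:250,130:225]),np.float32(cv2.cvtColor(t,6)[190:250,130:225])))
s=lambda i:cv2.resize(i,None,fx=4,fy=4,interpolation=cv2.INTER_CUBIC)
cv2.imwrite("pics/m5.png",np.hstack([s(t[150:290,125:225]),s(im[130:270,195:295])]))
```

```text
side thin [0.4558 0.0287] butt [ 0.4411 -0.0774] len 0.1071 heading deg cw from +y 7.87
top thin [0.4567 0.0085] butt [ 0.4442 -0.076 ] len 0.0858 heading 8.39 x at foot y .034: 0.4605
stirrer-region shift ((0.017918990039746063, -0.0016657923098364336), 0.895882755683528)
```

View pics/m5.png

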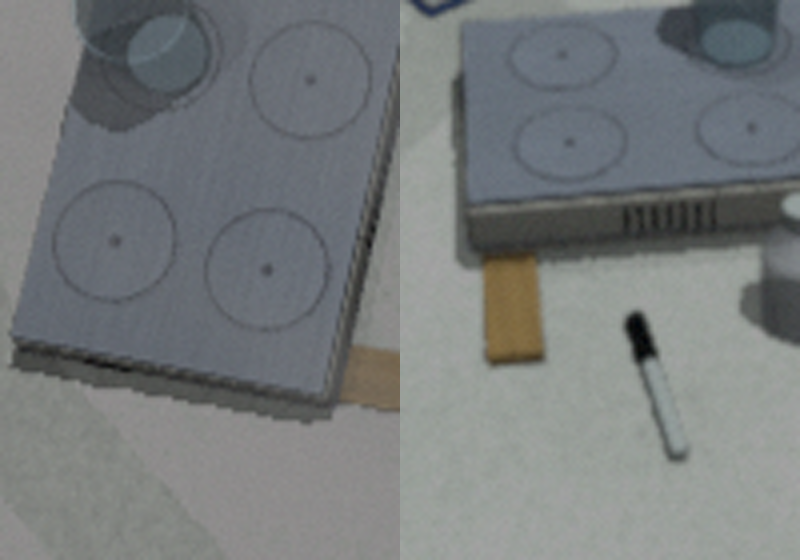

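The stirrer is unmoved (shift 0.02 px). The wedge is in place under the corner, the marker and beaker are untouched, and the hand is clear. Handing in.

```bash
python3 -c "
from rig import ticket;print(ticket.job_done())"
```

```text
the job is handed in; nothing more can be done
None
```

The wedge is snug under the short foot (push stopped at about 4.4 N), a 32 N press over that corner gave less than 1 mm, the stirrer did not measurably shift, and the job is handed in with the hand clear; no verdict was returned.

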